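# Snap a sample tube into the tube mixer and index it

### The job

The teal sample tube with the white cap is lying loose in the mouths of a pair of blue spring clips on the tube mixer's turntable. Press it straight down, without leaning on it with more than about 30 N, until both clips have snapped round it and it lies level and fully home like the amber balance tube, then turn the turntable counterclockwise (seen from above) by exactly one click, so that the green mark stops at the yellow pointer. Leave the balance tube clipped in and everything else on the bench where it is.

Things in the scene. Friction and masses are not known exactly. Their poses are not given: they have to be found in the camera images.
- mixer: Tube mixer, fixed on the bench: white base 230 x 230 x 45 mm; origin at the centre of its underside, z up, x towards its yellow pointer (a 12 mm thick post 132 mm from the centre, 103 mm high). Above it, on a soft spring, floats a round aluminium turntable, 240 mm across, 10 mm thick, its top 95 mm above the bench.
- turntable (a joint): Angle of the turntable about the vertical axis through the mixer's centre, rad, growing counterclockwise seen from above. Spring detents (clicks) at 0 (start), 1.047 (green mark at the pointer) and 2.094; from more than half way it falls into the next one by itself. Needs at most about 8 N at a post.
- hub (a point): Centre of the turntable's top face; axes turn with it, x towards the far post, z up. Its soft spring gives about 2.5 mm per newton of downward push (35 mm at most, then solid), so the clips sink away under a press and come up again on release: the height at which a clip gives way cannot be known beforehand and must be felt.
- post_far (a point): Top centre of a black upright turning post on the turntable, 14 mm in diameter, 55 mm tall, 90 mm from the axis along the turntable's +x. Push it sideways to turn the table.
- post_near (a point): Top centre of the same kind of post on the opposite side (90 mm along the turntable's -x).
- seat_left (a point): Middle of the axis of a tube fully home on the turntable's +y side, 55 mm from the centre, 22 mm above its top. Tubes lie along its x. Two blue clips per seat, 28 mm either side of this point along x, 14 mm wide; their finger tips stand 24 mm apart, 32 mm above the turntable's top, with flared lips 50 mm wide overall, up to 42 mm high.
- seat_right (a point): The same for the seat on the -y side. Pressed right above it, the first clip gives way at about 8 to 12 N and the other at about 6 to 10 N (both at once, pressed midway, at about 15 to 23 N): the force drops suddenly, and the clip pulls the tube home by itself.
- tube: Teal sample tube with a round foot and a white screw cap, lying: 116 mm long, 30 mm in diameter (cap 35 mm), 40 to 85 g; origin on its axis at mid length, x along the axis towards the cap; it may roll about x. It starts at one of the two seats, resting on the clips' mouths with its axis about 42 mm above the turntable's top; home is 22 mm.
- tube_foot (a point): Point on the teal tube's axis 45 mm from its middle towards the round foot.
- tube_cap (a point): Point on the teal tube's axis 45 mm from its middle towards the cap.
- balance: Amber balance tube with a black cap, same shape, already snapped in at the other seat.
- balance_foot (a point): Point on the amber tube's axis 45 mm from its middle towards the foot.
- balance_cap (a point): Point on the amber tube's axis 45 mm from its middle towards the cap.
- dishes: Bystander: stack of Petri dishes, 90 mm across, 32 mm tall; origin at the centre of its underside.
- beaker: Bystander: glass beaker, 70 mm across, 90 mm tall; origin at the centre of its underside.
- marker: Bystander: white marker pen lying, 126 mm long, 16 mm thick; origin at its middle on the bench.
There are look-alikes about, which are no part of the job. What is shaped like the balance but pink, purple or red is not meant.

How it is judged (in metres and radians):
On the way, in this order (a step that is already met when the one before it is completed fails the run):
1. the teal tube is snapped home in both clips while the turntable still stands at its first click (z of tube_foot in the frame of hub between 0.018 and 0.0255 m and z of tube_cap in the frame of hub between 0.018 and 0.0255 m and angle between the x axis of tube and the x axis of hub, either way round below 0.06 rad and (distance between tube and seat_left below 0.012 m or distance between tube and seat_right below 0.012 m) and value of joint turntable below 0.15 rad), for 0.2 s.
2. the turntable stands at the next click with the tube still home (z of tube_foot in the frame of hub between 0.018 and 0.0255 m and z of tube_cap in the frame of hub between 0.018 and 0.0255 m and angle between the x axis of tube and the x axis of hub, either way round below 0.06 rad and (distance between tube and seat_left below 0.012 m or distance between tube and seat_right below 0.012 m) and value of joint turntable between 0.977 and 1.117 rad), for 0.2 s.
At the end, for the whole second after the job is handed in: Both tubes lie home in their clips (points 45 mm either side of the middle of the axis 18 to 25.5 mm above the turntable's top, middle within 12 mm of a seat point, along the turntable's x within 0.06 rad) and the turntable rests within 0.07 rad of the 1.047 rad click, nothing moving (all of step 2 and z of balance_foot in the frame of hub between 0.018 and 0.0255 m and z of balance_cap in the frame of hub between 0.018 and 0.0255 m and angle between the x axis of balance and the x axis of hub, either way round below 0.06 rad and (distance between balance and seat_left below 0.012 m or distance between balance and seat_right below 0.012 m) and linear speed of tube below 0.02 m/s and velocity of joint turntable between -0.05 and 0.05 rad/s); the robot touches nothing.
It fails at once if the robot presses on the teal tube with more than 32 N (contact force between any of the fingers, the arm and tube above 32 N).
It fails at once if the balance tube comes out of its clips (z of any of balance_foot, balance_cap in the frame of hub above 0.032 m).
It fails at once if a bystander is shifted by more than 15 mm or tipped (distance of any of dishes, beaker, marker from where it was at the start of the episode above 0.015 m or angle between any of dishes, beaker's own z axis and vertical above 0.3 rad).
It also fails if it takes over 54 s, if anything falls off the work surface, if the arm or the gripper's body presses on something with over 40 N, if the wrist force passes 120 N, or if a joint passes its speed limit or range.

### The arm

A 7-joint arm with a two-finger parallel gripper is mounted at the origin on the work surface. World frame = base frame: x ahead of the robot, y to its left, z up, the work surface at z = 0. Lengths are in m, angles in degrees, forces in N, time in s.
With the tool pointing down it reaches from about 0.425 to 0.875 m from the base axis. Payload 4.7 kg.
Tool frame: the origin (TCP) lies midway between the tips of the shut fingers; the grasp point (between the pads) lies 19 mm behind it; z points along the fingers, x is the direction in which the jaws open and shut, and the axes are right-handed (so a half turn about z gives the same grasp; the last joint's range is limited). The gripper opens to 87 mm and grips with 3 to 60 N. Pads are 19 mm wide; open, the fingers measure 117 mm over their backs; the gripper's body (75 mm by 190 mm) begins 51 mm behind the grasp point.
Start: joints at [73.115, 18.392, -4.016, 83.108, 1.295, 78.541, -3.26], TCP at [0.198, -0.619, 0.223] pointing down, gripper open.
Joint ranges: [-163.93, 163.93], [-17.29, 119.83], [-79.2, 71.16], [3.27, 140.29], [-89.18, 269.18], [5.43, 117.66], [-154.24, 154.24]. Speed limits (degrees/s): [147.25, 147.25, 180, 180, 180, 180, 180].

### API

Orientations are given as [roll, pitch, yaw] about the fixed x, y, z axes, in that order (R = Rz(yaw) Ry(pitch) Rx(roll)).
In Python, from cell import telemetry, optics, env gives the robot as it stands.
- The arm moves only by the tool arm_command, never from a script. Its arguments are lists of equal length, an entry for each row: "translation": the shift along the tool's x, y, z in cm, a list of three; "twist": the turn about the tool's z in degrees. In form: {"translation": [[x, y, z], ...], "twist": [twist, ...]}. A call has 1 to 10 rows; each row shifts and turns the pose as measured when the row begins, along the tool's axes as they then stand; what a row does not reach is not made up. A row lasts 1/8 s, in which the tool goes at most 62.5 mm and 10.7 degrees, less where a joint would pass 70% of its speed; a pose out of reach is approached as far as the arm can. A call is refused whole if a number of a shift passes 6.25 or a number of a turn 10.7, either way. A call with a gripper value outside its range is refused whole. "grip" is the opening in per cent of the stroke, from 0 (shut) to 100 (fully open), set as the call begins (left out, the last holds). The fingers move at their own pace and stop on an object; "force" is the grip in N (left out, the last holds). Time passes only in rows, so rows that do not move let the fingers close. It gives the time, the measured TCP pose, the force and the opening at its end, in the units of the state.
- telemetry.get_obs(): the state, without advancing time (a new reading comes with each control period).
- optics.read_camera(name): name is "side" or "top" or "wrist"; returns a dict with "img" (400x640x3 uint8, blue, green, red), "fx", "fy", "cx", "cy" (pixels), "dist" ([k1, k2, p1, p2, k3] as OpenCV has them; the pictures are not rectified), "extrinsics" (4x4, takes a point from camera to world coordinates); the wrist camera has in their place "hand_eye" (4x4, takes a point from camera to tool coordinates, whose origin is the TCP and whose axes are the tool frame's). Camera axes: x right, y up, looking along -z (the intrinsics and any distortion apply to the point x, -y, -z); pixel columns grow to the right and rows downward; lengths in m; the calibration is good to about 2 mm. A picture is of the moment at which its call begins: read the wrist's pose just before it. There is no depth.
- env.sign_off(): hands the job in, once; it reports no verdict.
The state is a dict: "time_s": time; "qpos": joint angles; "joint_velocities": joint speeds; "effort": joint torques, N m; "tool_pos": TCP position; "tool_rot": TCP orientation; "force": force on the tool from outside, world axes, zero at the start; "wrist_torque": the same for the moment, N m; "grip_width": finger opening in m.
Only numpy, scipy, OpenCV 4.12 (cv2) and the standard library are available. Lean on these libraries where they do the work, as an engineer would, in place of code of your own. Each camera call takes 0.05 s, during which the arm holds its last target. There are 200 camera calls.

## Working session

There is one attempt and no reset: what is moved stays moved. The work goes in short steps, Python scripts to look and compute and a tool call to move; the robot and the scene stay as the last step left them, time stands still between calls to the robot, and variables do not carry over. Pictures are saved under pics/ and viewed, about 8 in all and at most 12, crops included, and the job is handed in when it is done.

Besides the shell and the picture viewer there is one more tool, called after "Emit:" as name([rows], argument=value, ...), one row to a line, values as JSON. arm_command: Moves the arm, as the interface text tells. Its arguments: {"type":"object","properties":{"translation":{"type":"array","items":{"type":"array","items":{"type":"number"}}},"twist":{"type":"array","items":{"type":"number"}},"grip":{"type":"number"},"force":{"type":"number"}},"required":["translation","twist"]}

```bash
ls; mkdir -p pics
cat > h.py <<'E'
import numpy as np, cv2
from cell import telemetry, optics, env
def save(name,f):
    c=optics.read_camera(name); cv2.imwrite(f'pics/{f}.png',c['img']); np.save(f'pics/{f}.npy',c,allow_pickle=True); return c
def load(f): return np.load(f'pics/{f}.npy',allow_pickle=True).item()
def K(c): return np.array([[c['fx'],0,c['cx']],[0,c['fy'],c['cy']],[0,0,1.]])
def toz(c,uv,z,T=None):
    T=c['extrinsics'] if T is None else T; T=np.array(T)
    p=cv2.undistortPoints(np.array([[uv]],float),K(c),np.array(c['dist'],float))[0,0]
    d=T[:3,:3]@np.array([p[0],-p[1],-1.]); o=T[:3,3]
    return o+d*(z-o[2])/d[2]
def proj(c,P,T=None):
    T=c['extrinsics'] if T is None else T; T=np.array(T)
    q=(np.atleast_2d(P)-T[:3,3])@T[:3,:3]; q=q*[1,-1,-1]
    return cv2.projectPoints(q,np.zeros(3),np.zeros(3),K(c),np.array(c['dist'],float))[0][:,0]
E
python3 - <<'E'
from h import *
print(telemetry.get_obs())
a=save('top','top0');b=save('side','side0')
for c in(a,b): print(c['fx'],c['cx'],c['cy'],c['dist'],np.round(c['extrinsics'],3).tolist())
E
```

```text
pics
{'time_s': 0.0, 'qpos': array([73.11534236, 18.43868745, -4.01564307, 83.17535824,  1.29471465,
       78.54004335, -3.25994262]), 'joint_velocities': array([ 0.04219852, -0.0263699 , -0.01031496,  0.01060859, -0.00865472,
       -0.1201695 ,  0.01517943]), 'effort': array([ 2.33634746e-04, -4.91279769e+01, -4.03612750e-01, -3.12521517e+01,
       -6.37101755e-02,  4.36884561e-02,  1.62156934e-04]), 'tool_pos': array([ 0.1973268 , -0.61874297,  0.22146174]), 'tool_rot': array([ 1.79994564e+02,  1.08861386e-01, -7.23054815e+01]), 'force': array([ 0.16175529, -0.24591871, -0.8041219 ]), 'wrist_torque': array([-0.01392448,  0.00132913,  0.04073584]), 'grip_width': 0.08714154052463255}
403.4151473873057 316.0455721751558 205.6783368834677 [-0.0827859  0.         0.         0.         0.       ] [[-0.019, 0.974, -0.227, 0.367], [-1.0, -0.016, 0.011, 0.064], [0.007, 0.227, 0.974, 1.016], [0.0, 0.0, 0.0, 1.0]]
447.0115951839942 314.7028095737382 194.39218390940542 [-0.00648998  0.          0.          0.          0.        ] [[-0.772, 0.424, -0.473, 0.023], [-0.636, -0.535, 0.557, 0.693], [-0.017, 0.73, 0.683, 0.887], [0.0, 0.0, 0.0, 1.0]]
```

View pics/top0.png

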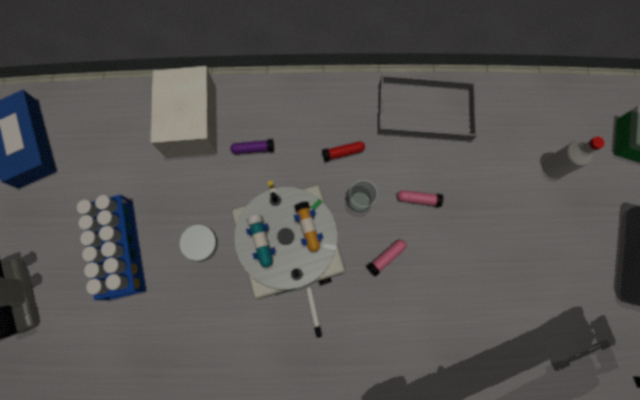

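View pics/side0.png

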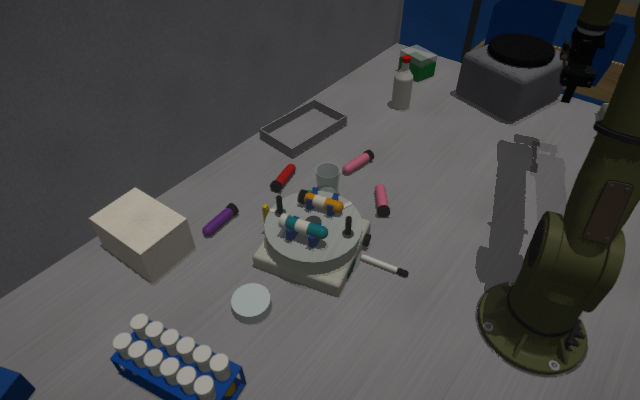

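Top view: the teal tube is at (260,240), the amber balance at (308,227), the posts at (275,199) and (297,274), the pointer at (270,184), and the green mark at (316,205). What could be mistaken for them: purple (252,147), red (343,151), pink (420,199) and (387,257), and the white-capped rack tubes around (105,245). The teal tube in the clips is the one I want, so I'll check it in one close crop.

Run:
```python
from h import *
a=load('top0');b=load('side0')
i=cv2.resize(a['img'][175:310,215:385],None,fx=4.6,fy=4.6,interpolation=cv2.INTER_CUBIC)
j=cv2.resize(b['img'][165:290,240:415],None,fx=4,fy=4,interpolation=cv2.INTER_CUBIC)
i=np.clip(i*1.6,0,255).astype('uint8')
cv2.imwrite('pics/crop.png',i[:600])
for z,uv in((.15,(275,196)),(.15,(297,273)),(.095,(286,236)),(.103,(270,184))): print(uv,toz(a,uv,z).round(4))
```

```text
(275, 196) [0.5924 0.1451 0.15  ]
(297, 273) [0.4226 0.0977 0.15  ]
(286, 236) [0.5111 0.1245 0.095 ]
(270, 184) [0.634  0.1614 0.103 ]
```

View pics/crop.png

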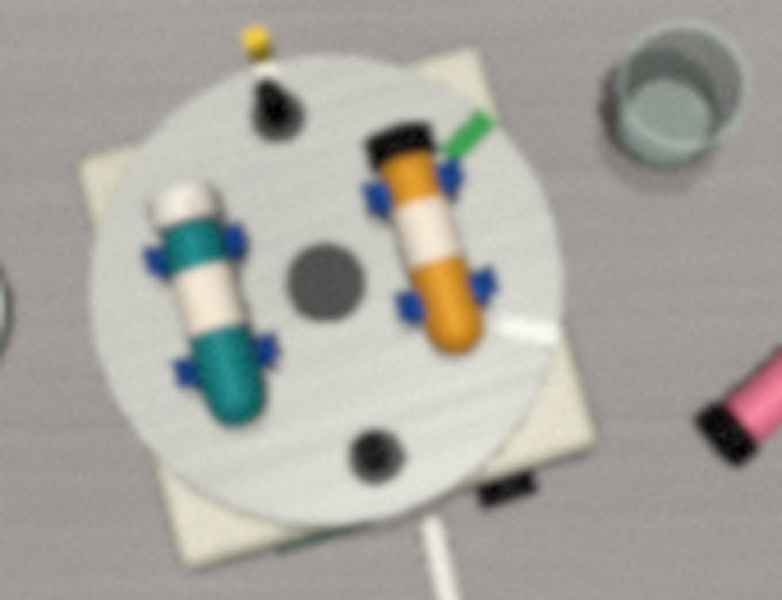

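Run:
```python
from h import *
a=load('top0');b=load('side0')
f=lambda x,y:(215+x/4.6-.4,175+y/4.6-.4)
ed=[toz(a,f(*p),.095)[:2] for p in((92,275),(563,290),(330,53),(330,525))]
print('disc centre',((ed[0]+ed[1])/2)[1].round(4),((ed[2]+ed[3])/2)[0].round(4), 'diam',np.linalg.norm(ed[0]-ed[1]),np.linalg.norm(ed[2]-ed[3]))
pf,pn=toz(a,f(267,90),.15),toz(a,f(377,454),.15); print('posts',pf,pn,(pf+pn)/2,np.linalg.norm(pf-pn),np.degrees(np.arctan2(*(pf-pn)[1::-1])))
tc,tf=toz(a,f(185,200),.137),toz(a,f(237,408),.137);print('tube',tc,tf,(tc+tf)/2,np.degrees(np.arctan2(*(tc-tf)[1::-1])))
print('tube clips mid',toz(a,f((148+243+180+275)/4,(258+240+372+350)/4),.131))
# balance clips mid
print('bal clips mid',toz(a,f((378+450+410+484)/4,(197+178+307+284)/4),.131))
print('pointer',toz(a,f(256,38),.103),'hub',toz(a,f(326,282),.095))
h=np.array([.5095,.1228,.095]);y=np.radians(15.5)
R=np.array([[np.cos(y),-np.sin(y),0],[np.sin(y),np.cos(y),0],[0,0,1]])
P=[(0,0,0),(.09,0,.055),(-.09,0,.055),(0,.055,.042),(.058,.055,.042),(-.058,.055,.042),(.045,-.055,.022),(-.045,-.055,.022)]+[(.12*np.cos(t),.12*np.sin(t),0) for t in np.arange(0,6.28,.3)]
W=h+np.array(P)@R.T
print('expected seat at 42mm',W[3])
out=[]
for c,(x0,y0,x1,y1) in((a,(215,175,345,305)),(b,(240,165,370,295))):
    q=proj(c,W); k=3
    im=cv2.resize(c['img'][y0:y1,x0:x1],None,fx=k,fy=k,interpolation=cv2.INTER_CUBIC)
    im=np.clip(im*1.5,0,255).astype('uint8')
    for u in q: cv2.circle(im,tuple(int(v) for v in np.round((u-[x0,y0])*k+1)),2,(255,0,255),-1)
    out.append(im)
cv2.imwrite('pics/ov.png',np.hstack(out))
```

```text
disc centre 0.1252 0.511 diam 0.23654555098465496 0.2389586894420309
posts [0.5966709  0.15032801 0.15      ] [0.42199434 0.09866425 0.15      ] [0.50933262 0.12449613 0.15      ] 0.18215664044587201 16.476537994764104
tube [0.54585261 0.1909738  0.137     ] [0.44538244 0.16501476 0.137     ] [0.49561753 0.17799428 0.137     ] 14.48699929789906
tube clips mid [0.49540974 0.17833114 0.131     ]
bal clips mid [0.52461725 0.07269758 0.131     ]
pointer [0.63678534 0.16082756 0.103     ] hub [0.51133489 0.12567466 0.095     ]
expected seat at 42mm [0.49480189 0.17579967 0.137     ]
```

View pics/ov.png

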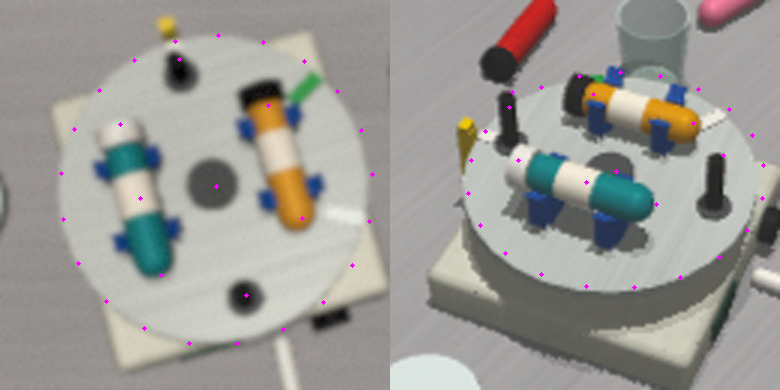

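Hub at about (0.5105, 0.1253) with yaw about 15.4°. Disc edges, posts, clips and the pointer agree to about 2 mm. The teal tube is at seat_left, about (0.496, 0.178). I'll go round the base with fingers shut and tool x across the tube.

Emit:
arm_command([
  [-2.2,-4.5,-0.9],
  [-2.2,-4.5,-0.9],
  [-2.2,-4.5,-0.9],
  [-2.2,-4.5,-0.9],
  [-2.2,-4.5,-0.9],
  [-2.2,-4.5,-0.9],
  [-2.2,-4.5,-0.9],
], twist=[0.4,0.4,0.4,0.4,0.4,0.4,0], grip=0, force=20)

```text
time_s: 0.98
tool_pos: [0.4576, -0.3785, 0.2809]
tool_rot: [179.7, 0.5, -75.5]
force: [0.2, -0.0, -0.4]
grip_width: 0.0252
```

Emit:
arm_command([
  [-5.1,-1.8,0.3],
  [-5.1,-1.8,0.3],
  [-5.1,-1.8,0.3],
  [-5.1,-1.8,0.3],
  [-5.1,-1.8,0.3],
  [-5.1,-1.8,0.3],
  [-5.1,-1.8,0.3],
  [-5.1,-1.8,0.3],
  [-5.1,-1.8,0.3],
  [-5.1,-1.8,0.3],
], twist=[0,0,0,0,0,0,0,0,0,0])

```text
time_s: 2.22
tool_pos: [0.5034, 0.1777, 0.2509]
tool_rot: [179.7, 0.5, -75.5]
force: [0.3, -0.1, -0.9]
grip_width: 0.0002
```

```bash
cat >> h.py <<'E'
from scipy.spatial.transform import Rotation as Ro
def toolT(o):
    T=np.eye(4);T[:3,:3]=Ro.from_euler('xyz',o['tool_rot'],degrees=True).as_matrix();T[:3,3]=o['tool_pos'];return T
def delta(target,yaw=None):
    o=telemetry.get_obs();T=toolT(o);d=(np.array(target)-T[:3,3])@T[:3,:3]*100
    print('pos',o['tool_pos'].round(4),'rot',o['tool_rot'].round(2),'F',o['force'].round(2),'tool cm',d.round(2),'twist',None if yaw is None else round(o['tool_rot'][2]-yaw,2))
E
python3 - <<'E'
from h import *
o=telemetry.get_obs()
c=optics.read_camera('wrist');T=toolT(o)@np.array(c['hand_eye'])
h=np.array([.5105,.1253,.095]);y=np.radians(15.4)
R=Ro.from_euler('z',y).as_matrix()
P=[(0,0,0),(.09,0,.055),(-.09,0,.055),(0,.055,.042),(.058,.055,.042),(-.058,.055,.042),(.028,.055,.057),(-.028,.055,.057)]
W=h+np.array(P)@R.T
q=proj(c,W,T);print(q.round(0).tolist());print(np.round(c['hand_eye'],3).tolist())
im=c['img'].copy()
for u in q: cv2.circle(im,tuple(int(v) for v in u),3,(255,0,255),-1)
cv2.imwrite('pics/w1.png',im);np.save('pics/w1.npy',dict(c,T=T),allow_pickle=True)
delta(h+R@np.array([.025,.055,.07]),-74.6)
print(telemetry.get_obs()['qpos'].round(1))
E
```

```text
[[377.0, 192.0], [392.0, 84.0], [384.0, 312.0], [316.0, 204.0], [315.0, 130.0], [317.0, 271.0], [315.0, 173.0], [316.0, 244.0]]
[[1.0, 0.0, 0.0, 0.001], [0.0, -0.971, -0.241, -0.065], [0.0, 0.241, -0.971, -0.162], [0.0, 0.0, 0.0, 1.0]]
pos [0.5017 0.1873 0.2508] rot [179.75   0.86 -74.88] F [-1.35  6.2   1.12] tool cm [ 0.84 -1.74  8.56] twist -0.28
[  19.2    7.   -45.    95.6    4.1   79.6 -101.3]
```

View pics/w1.png

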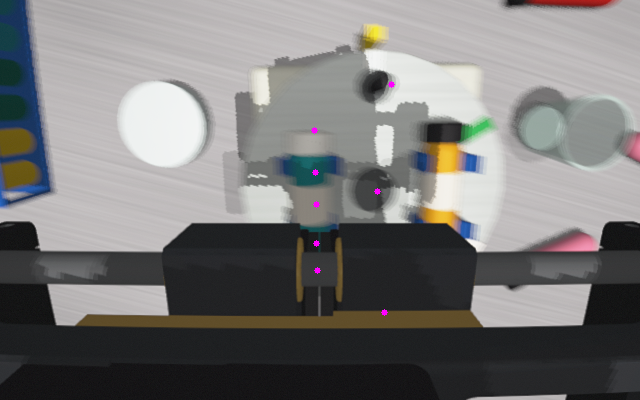

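The wrist picture was taken while the arm was still settling, so it is blurred. The teal tube is straight below, near (315,170). I'll move to hover over the cap-side clip, settle, and re-measure.

Emit:
arm_command([
  [0.4,-0.8,2],
  [0.3,-0.6,2],
  [0.1,-0.3,1],
  [0,0,0],
  [0,0,0],
], twist=[0,0,0,0,0])

```text
time_s: 2.9
tool_pos: [0.5194, 0.1853, 0.1979]
tool_rot: [179.6, 0.9, -74.7]
force: [-0.5, 0.5, 0.0]
grip_width: 0.0005
```

Run:
```python
from h import *
o=telemetry.get_obs()
c=optics.read_camera('wrist');o2=telemetry.get_obs();print(o['tool_pos'],o2['tool_pos'])
T=toolT(o)@np.array(c['hand_eye'])
h=np.array([.5105,.1253,.095]);y=np.radians(15.4)
R=Ro.from_euler('z',y).as_matrix()
P=[(0,0,0),(.09,0,.055),(0,.055,.042),(.058,.055,.042),(.028,.055,.057),(.045,-.055,.022),(.028,.08,.042),(.028,.03,.042)]
W=h+np.array(P)@R.T
q=proj(c,W,T);print(q.round(0).tolist())
im=c['img'].copy()
for u in q: cv2.circle(im,tuple(int(v) for v in u),2,(255,0,255),-1)
cv2.imwrite('pics/w2.png',im[:330]);np.save('pics/w2.npy',dict(c,T=T),allow_pickle=True)
delta(h+R@np.array([.025,.055,.065]),-74.6)
```

```text
[0.51937281 0.18532101 0.19786336] [0.51941433 0.18523989 0.19791928]
[[391.0, 229.0], [416.0, 111.0], [320.0, 250.0], [320.0, 163.0], [320.0, 216.0], [480.0, 178.0], [282.0, 209.0], [359.0, 209.0]]
pos [0.5194 0.1852 0.1979] rot [179.63   0.86 -74.71] F [-0.83 -0.65 -0.06] tool cm [ 0.1  -0.07  3.79] twist -0.11
```

View pics/w2.png

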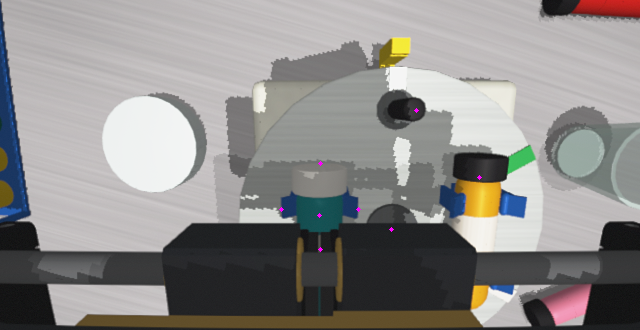

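The projected far post top (416,111), cap end (320,163) and clip mouths at (282,209) and (359,209) match the picture to about 2 mm. Descending on the cap-side clip.

Emit:
arm_command([
  [0.1,-0.1,1.5],
  [0,0,1.3],
  [0,0,0.5],
  [0,0,0.4],
  [0,0,0.4],
  [0,0,0.4],
], twist=[0,0,0,0,0,0])

```text
time_s: 3.7
tool_pos: [0.5208, 0.1851, 0.151]
tool_rot: [179.7, 0.8, -74.7]
force: [-0.1, -0.3, 2.5]
grip_width: 0.0005
```

Emit:
arm_command([
  [0,0,0.4],
  [0,0,0.4],
  [0,0,0.4],
], twist=[0,0,0])

```text
time_s: 4.08
tool_pos: [0.5214, 0.1856, 0.14]
tool_rot: [179.9, 0.8, -74.7]
force: [-1.7, 0.1, 7.2]
grip_width: 0.0007
```

Emit:
arm_command([
  [0,0,0.3],
  [0,0,0.3],
], twist=[0,0])

```text
time_s: 4.32
tool_pos: [0.522, 0.186, 0.1352]
tool_rot: [179.9, 0.8, -74.7]
force: [-1.4, -0.7, 6.9]
grip_width: 0.0004
```

Emit:
arm_command([
  [0,0,0.2],
  [0,0,0.2],
], twist=[0,0])

```text
time_s: 4.58
tool_pos: [0.5227, 0.1862, 0.1329]
tool_rot: [-180.0, 0.7, -74.7]
force: [-1.9, -1.1, 9.0]
grip_width: 0.0003
```

Emit:
arm_command([
  [0,0,0.2],
  [0,0,0.2],
], twist=[0,0])

```text
time_s: 4.82
tool_pos: [0.5235, 0.1865, 0.1308]
tool_rot: [-179.9, 0.7, -74.8]
force: [-2.0, -1.5, 8.8]
grip_width: 0.0006
```

Emit:
arm_command([
  [0,0.1,0.25],
  [0,0.1,0.25],
], twist=[0,0])

```text
time_s: 5.08
tool_pos: [0.5235, 0.1867, 0.1284]
tool_rot: [-179.6, 0.6, -74.8]
force: [-1.3, -1.6, 10.8]
grip_width: 0.0003
```

Emit:
arm_command([
  [0,0.1,0.25],
  [0,0.1,0.25],
], twist=[0,0])

```text
time_s: 5.32
tool_pos: [0.5238, 0.1868, 0.1265]
tool_rot: [-179.3, 0.6, -74.8]
force: [-1.0, 0.0, 10.9]
grip_width: 0.0008
```

Emit:
arm_command([
  [0,0.1,0.3],
  [0,0.1,0.3],
], twist=[0,0])

```text
time_s: 5.58
tool_pos: [0.5243, 0.1871, 0.1238]
tool_rot: [-179.0, 0.5, -74.8]
force: [-1.8, -1.6, 11.2]
grip_width: 0.0005
```

Emit:
arm_command([
  [0,0.1,0.3],
  [0,0,0],
], twist=[0,0])

```text
time_s: 5.82
tool_pos: [0.5256, 0.1875, 0.1241]
tool_rot: [-178.7, 0.4, -74.8]
force: [-2.7, -1.6, 9.0]
grip_width: 0.0002
```

Emit:
arm_command([
  [0,0.3,0.4],
  [0,0.3,0.4],
], twist=[0,0])

```text
time_s: 6.08
tool_pos: [0.5254, 0.1878, 0.1208]
tool_rot: [-177.9, 0.4, -74.8]
force: [0.3, -0.3, 12.2]
grip_width: 0.0006
```

Emit:
arm_command([
  [0,0.3,0.4],
  [0,0.2,0.4],
], twist=[0,0])

```text
time_s: 6.32
tool_pos: [0.5264, 0.1884, 0.1172]
tool_rot: [-177.2, 0.4, -74.8]
force: [-1.4, 0.2, 8.7]
grip_width: 0.0007
```

Emit:
arm_command([
  [0,0.2,0.3],
], twist=[0])

```text
time_s: 6.45
tool_pos: [0.5262, 0.1885, 0.1157]
tool_rot: [-176.9, 0.4, -74.8]
force: [-1.4, -1.2, 8.6]
grip_width: 0.0
```

Run:
```python
from h import *
b=save('side','side1')
i=[cv2.resize(c['img'][165:290,240:390],None,fx=2.6,fy=2.6,interpolation=cv2.INTER_CUBIC) for c in(load('side0'),b)]
cv2.imwrite('pics/s1.png',np.clip(np.hstack(i)*1.5,0,255).astype('uint8'))
delta([.5,.18,.15],-74.6)
```

```text
pos [0.5261 0.1885 0.1156] rot [-176.93    0.39  -74.82] F [-0.45 -0.39  7.57] tool cm [ 0.11  2.55 -3.58] twist -0.22
```

View pics/s1.png

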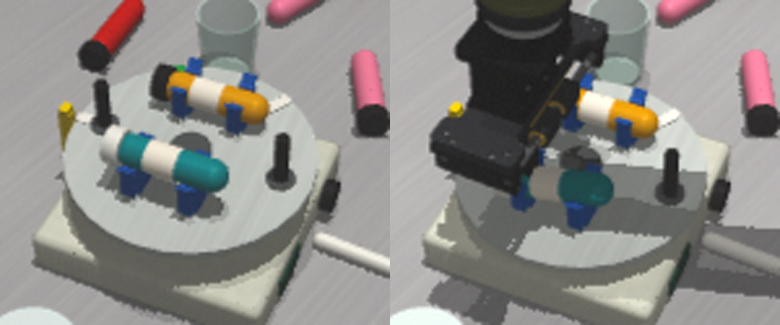

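The right half shows the cap end sunk with the foot raised, and the force dropped from 12 to 8 N, so the cap clip has snapped. Lifting and going to the foot clip.

Emit:
arm_command([
  [0,0.2,-2],
  [0,0.3,-3],
  [0,0.5,-3],
  [0,0,0],
  [0,0,0],
], twist=[0,0,0,0,0])

```text
time_s: 7.12
tool_pos: [0.5111, 0.1841, 0.1986]
tool_rot: [-176.9, 0.4, -74.8]
force: [-1.7, -0.1, 0.4]
grip_width: 0.0008
```

Run:
```python
from h import *
b=save('side','side2');c=save('wrist','w3')
k=cv2.resize(b['img'][165:290,240:390],None,fx=2.6,fy=2.6,interpolation=cv2.INTER_CUBIC)
cv2.imwrite('pics/s2.png',np.hstack([np.clip(k*1.5,0,255).astype('uint8'),c['img'][20:345,220:560]]))
h=np.array([.5105,.1253,.095]);R=Ro.from_euler('z',np.radians(15.4)).as_matrix()
delta(h+R@np.array([-.021,.055,.08]),-74.6)
```

```text
pos [0.5111 0.1843 0.1983] rot [-176.97    0.43  -74.77] F [-0.28 -0.18  0.16] tool cm [0.2  3.85 2.13] twist -0.17
```

View pics/s2.png

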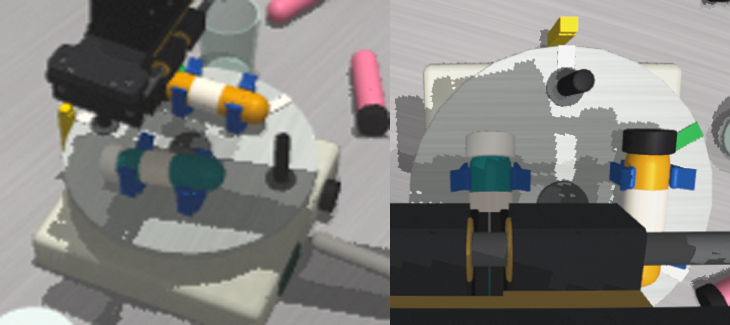

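The cap end is down between its clip fingers in both views, and the foot end still sits high. Moving over the foot clip.

Emit:
arm_command([
  [0.1,1.9,0.2],
  [0.1,1.9,0.8],
  [0,0,1],
  [0,0,0.4],
  [0,0,0.4],
], twist=[0,0,0,0,0])

```text
time_s: 7.85
tool_pos: [0.4751, 0.173, 0.164]
tool_rot: [-177.2, 0.6, -74.7]
force: [0.0, 0.0, -0.5]
grip_width: 0.0005
```

Emit:
arm_command([
  [0,0,0.4],
  [0,0,0.4],
  [0,0,0.4],
], twist=[0,0,0])

```text
time_s: 8.22
tool_pos: [0.4765, 0.1739, 0.1512]
tool_rot: [-177.2, 0.7, -74.7]
force: [0.4, 0.4, 0.7]
grip_width: 0.0002
```

Emit:
arm_command([
  [0,0,0.4],
  [0,0,0.4],
  [0,0,0.4],
], twist=[0,0,0])

```text
time_s: 8.6
tool_pos: [0.4772, 0.1746, 0.1396]
tool_rot: [-177.2, 0.7, -74.7]
force: [-1.9, -1.2, 5.4]
grip_width: 0.0003
```

Emit:
arm_command([
  [0.1,0.2,0.3],
  [0,0.2,0.3],
  [0,0.1,0.3],
], twist=[0,0,0])

```text
time_s: 8.98
tool_pos: [0.4761, 0.1743, 0.1326]
tool_rot: [-176.8, 0.7, -74.7]
force: [-1.3, -0.8, 8.0]
grip_width: 0.0005
```

Emit:
arm_command([
  [0,0.2,0.3],
  [0,0.2,0.3],
], twist=[0,0])

```text
time_s: 9.22
tool_pos: [0.474, 0.1737, 0.1277]
tool_rot: [-176.6, 0.7, -74.7]
force: [-0.3, 0.8, 1.4]
grip_width: 0.0005
```

Emit:
arm_command([
  [0,0.2,0.3],
  [0,0.2,0.3],
], twist=[0,0])

```text
time_s: 9.48
tool_pos: [0.4727, 0.1735, 0.1225]
tool_rot: [-176.2, 0.7, -74.7]
force: [1.8, 0.9, 5.2]
grip_width: 0.0005
```

The force dropped from 8.0 to 1.4 N, so the foot clip has snapped. Lifting clear and verifying.

Emit:
arm_command([
  [0,0,-2.5],
  [0,-2.5,-3],
  [0,-5,-1],
  [3,-4,0],
  [4,0,0],
  [0,0,0],
  [0,0,0],
], twist=[0,0,0,0,0,0,0])

```text
time_s: 10.35
tool_pos: [0.5974, 0.1325, 0.1886]
tool_rot: [-176.8, 0.7, -74.6]
force: [0.2, 0.6, 0.2]
grip_width: 0.0006
```

Run:
```python
from h import *
b=save('side','side3');c=save('wrist','w4')
k=cv2.resize(b['img'][165:290,240:390],None,fx=2.6,fy=2.6,interpolation=cv2.INTER_CUBIC)
cv2.imwrite('pics/s3.png',np.hstack([np.clip(k*1.5,0,255).astype('uint8'),c['img'][20:345,150:550]]))
h=np.array([.5105,.1253,.095]);R=Ro.from_euler('z',np.radians(15.4)).as_matrix()
delta(h+R@np.array([.09,-.032,.023]),-74.6)
```

```text
pos [0.5975 0.1322 0.1889] rot [-176.8     0.65  -74.63] F [-0.07 -0.92  0.69] tool cm [ 1.63 -0.04  7.09] twist -0.03
```

View pics/s3.png

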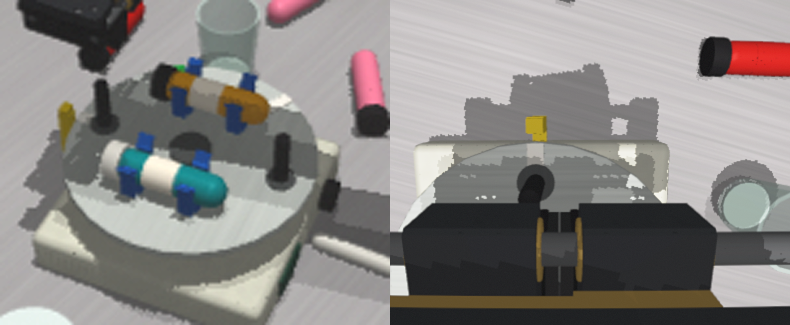

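Side view: both clip pairs stand either side of the teal tube, which lies level like the amber one. The wrist view shows the far post at (535,180). Now to the clockwise side of the far post.

Emit:
arm_command([
  [1.6,0,0],
  [0.1,0,3],
  [0,0,3],
  [0,0,1],
  [0,0,0],
], twist=[0,0,0,0,0])

```text
time_s: 11.08
tool_pos: [0.6067, 0.1159, 0.1191]
tool_rot: [-176.6, 0.5, -74.5]
force: [0.3, 0.0, 1.1]
grip_width: 0.0005
```

Emit:
arm_command([
  [-0.5,0,0],
  [-0.5,0,0],
  [-0.6,-0.1,0],
], twist=[0,0,0])

```text
time_s: 11.45
tool_pos: [0.6048, 0.1326, 0.1224]
tool_rot: [-176.4, 0.4, -74.5]
force: [0.2, 0.1, -0.7]
grip_width: 0.0001
```

Emit:
arm_command([
  [-0.4,0,0.1],
  [-0.4,0,0.1],
], twist=[0,0])

```text
time_s: 11.7
tool_pos: [0.6039, 0.1391, 0.1213]
tool_rot: [-176.3, 0.2, -74.5]
force: [2.2, -4.2, 1.2]
grip_width: 0.0001
```

Emit:
arm_command([
  [-0.6,-0.1,0.1],
  [-0.6,-0.1,0.1],
], twist=[-4,-4])

```text
time_s: 11.95
tool_pos: [0.6033, 0.1466, 0.1195]
tool_rot: [-176.4, -0.7, -66.5]
force: [0.3, -6.0, 1.9]
grip_width: 0.0002
```

Emit:
arm_command([
  [-0.8,-0.1,0],
  [-0.8,-0.1,0],
  [-0.8,0,0],
  [-0.8,0,0],
], twist=[-4,-5,-5,-5])

```text
time_s: 12.45
tool_pos: [0.5976, 0.1655, 0.1214]
tool_rot: [-176.6, -2.8, -47.5]
force: [5.6, -3.1, 1.3]
grip_width: 0.0003
```

```bash
cat > w.py <<'E'
from h import *
o=telemetry.get_obs();r=(o['tool_pos']-[.5105,.1253,0])[:2]
print('time',o['time_s'],'r',np.hypot(*r).round(4),'theta',(np.degrees(np.arctan2(r[1],r[0]))-15.4+7.6).round(1),'z',o['tool_pos'][2].round(4),'yaw+74.6',(o['tool_rot'][2]+74.6).round(1),'rot',o['tool_rot'].round(1),'F',o['force'].round(1))
E
python3 w.py
```

```text
time 12.45 r 0.0959 theta 17.0 z 0.1214 yaw+74.6 27.1 rot [-176.6   -2.8  -47.5] F [ 5.6 -3.1  1.3]
```

Emit:
arm_command([
  [-1.0,-0.15,0],
  [-1.0,-0.05,0],
  [-1.0,0,0],
], twist=[0,0,-3])

```text
time_s: 12.82
tool_pos: [0.581, 0.1876, 0.1211]
tool_rot: [-176.6, -3.2, -44.6]
force: [0.7, 0.7, 0.4]
grip_width: 0.0002
```

```bash
python3 w.py
```

```text
time 12.825 r 0.0941 theta 33.7 z 0.1211 yaw+74.6 30.0 rot [-176.6   -3.2  -44.6] F [0.7 0.7 0.4]
```

The force vanished at about 34°, so the table has gone over the detent hump. Backing off, lifting clear and looking.

Emit:
arm_command([
  [0.8,0,0],
  [0.5,0,0],
  [0,0,-4],
  [0,0,-5],
  [0,0,-5],
  [3,-4,-2],
  [3,-4,0],
  [3,-4,0],
], twist=[0,0,0,0,0,0,0,0])

```text
time_s: 13.82
tool_pos: [0.726, 0.2002, 0.2983]
tool_rot: [-176.7, -3.1, -44.5]
force: [0.6, 0.7, 1.0]
grip_width: 0.0006
```

```bash
python3 - <<'E'
from h import *
a=save('top','top4');b=save('side','side4')
k=3
im=[np.clip(cv2.resize(c['img'][y:y+130,x:x+130],None,fx=k,fy=k,interpolation=cv2.INTER_CUBIC)*1.5,0,255).astype('uint8') for c,x,y in((a,215,175),(b,240,165))]
h=np.array([.5105,.1253,.095]);R=Ro.from_euler('z',np.radians(15.4)+1.047).as_matrix()
P=h+np.array([(.09,0,.055),(-.09,0,.055),(.058,.055,.022),(-.058,.055,.022),(.058,-.055,.022),(-.058,-.055,.022)])@R.T
for i,(c,x,y) in enumerate(((a,215,175),(b,240,165))):
    for u in proj(c,P): cv2.circle(im[i],tuple(int(v) for v in (u-[x,y])*k+1),2,(255,0,255),-1)
cv2.imwrite('pics/f.png',np.hstack(im))
E
python3 w.py
```

```text
time 13.925 r 0.23 theta 11.0 z 0.2932 yaw+74.6 29.9 rot [-176.8   -2.9  -44.7] F [-0.6 -0.3 -1. ]
```

View pics/f.png

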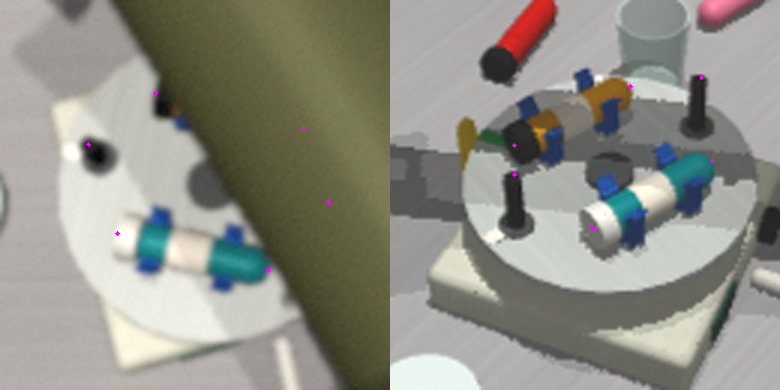

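Green mark is at the pointer (side crop about (490,135)). Posts and tube ends lie on the positions projected for 60°, and both tubes look home and level. I'll let the arm settle, then hand in.

Emit:
arm_command([
  [0,0,0],
  [0,0,0],
  [0,0,0],
  [0,0,0],
], twist=[0,0,0,0])

```text
time_s: 14.42
tool_pos: [0.7261, 0.1992, 0.2935]
tool_rot: [-176.9, -2.8, -44.6]
force: [-0.5, -0.0, 0.1]
grip_width: 0.0004
```

Run:
```python
from h import *
a=load('side4');b=save('side','side5')
d=cv2.absdiff(a['img'],b['img'])[165:290,240:390].max(2);print('mixer region changed px',(d>40).sum())
env.sign_off()
```

```text
mixer region changed px 25
the job is handed in; nothing more can be done
```

The teal tube is snapped into both clips, the turntable is one click counterclockwise, and the job was handed in at about 14.5 s of the 54 s. No verdict is reported.

- **Pressing:** I pressed one clip at a time. The cap clip gave way at about 12 N and the foot clip at about 8 N, each with a clear drop in force. The highest press reading was 12.2 N, though the force was only read at the end of each short move. Pictures afterwards show the tube level between its clip fingers, like the amber tube.
- **Turning:** I pushed the far post counterclockwise at about 6 N. The force vanished at about 34°, when the table fell into the next click by itself.
- **Last checks:**
  - In the side view the green mark is at the yellow pointer, and the posts and tube ends match the positions expected for 60° by eye. Both tubes look home.
  - The arm is clear, with wrist force near zero.
  - Two side pictures about 0.6 s apart differ by only 25 pixels in the mixer area.
- **Not fully confirmed:** The arm hid half of the last top view, so the final state rests mainly on the side camera. I did not measure the bystanders' final positions, but the arm passed well above them.
- **Disagreement:** The tool tilted up to about 4° under load, which could not be corrected with these commands. It had no visible effect on the result.

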